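# Pinch open the dowel canister

### The arm

A 6-joint arm with a two-finger parallel gripper is mounted at the origin on a cart in front of the work surface, level with it; the furniture and walls round the work are solid. World frame = base frame: x ahead of the robot, y to its left, z up, the work surface at z = 0. Lengths are in m, angles in rad, forces in N, time in s.
With the tool pointing down it reaches from about 0.375 to 0.9 m from the base axis. Payload 3.1 kg.
Tool frame: the origin (TCP) lies on the centre line of the jaws, within the pads' length; the fingertips stand 25 mm ahead of it and the grasp point (between the pads) lies 6 mm ahead of it; x points along the fingers, y is the direction in which the jaws open and shut, and the axes are right-handed (so a half turn about x gives the same grasp; the last joint's range is limited). The gripper opens to 87 mm and grips with 3 to 60 N. Pads are 19 mm wide; open, the fingers measure 117 mm over their backs; the gripper's body (75 mm by 190 mm) begins 51 mm behind the grasp point.
Start: joints at [-1.397, 0.527, 1.433, -0, 1.181, -0.178], TCP at [0.216, -0.586, 0.248] pointing down, gripper open.
Joint ranges: [-3.08, 3.08], [-0.75, 2.2], [0.22, 2.44], [-1.43, 4.57], [0, 2.65], [-2.85, 2.85]. Speed limits (rad/s): [2.79, 2.79, 3.14, 3.14, 3.14, 3.14].

### API

Orientations are given as a unit quaternion [x, y, z, w].
In Python, from rig import robot gives the robot as it stands. The module is installed in compiled form; this text tells all that it offers.
- The arm moves only by the tool move_arm, never from a script. Its argument "commands" is a list of rows, each a list of 5 numbers: the gripper's target within -1 to 1 (shut at 1, half-way at 0, fully open at -1), then the shift along the tool's x, y, z in mm, then the turn about the tool's x in degrees. A call has 1 to 8 rows; each row is the pose to reach, as a shift and turn from the pose commanded when the call began, along the tool's axes at that moment; what a row does not reach only later rows make up. A row lasts 1/12 s, in which the tool goes at most 41.7 mm and 7.16 degrees, less where a joint would pass 70% of its speed; a pose out of reach is approached as far as the arm can. A call with a gripper value outside its range is refused whole. The fingers move at their own pace and stop on an object; "newtons" is the grip in N (left out, the last holds). Time passes only in rows, so rows that repeat a pose let the fingers close. It gives the time, the measured TCP pose, the force and the opening at its end, in the units of the state.
- robot.get_obs(): the state, without advancing time (a new reading comes with each control period).
- robot.camera(name): name is "scene" or "top"; returns a dict with "image" (384x512x3 uint8, red, green, blue), "fx", "fy", "cx", "cy" (pixels), "xyz" and "rotation" of the camera in the world. Camera axes: x right, y down, z forward; pixel columns grow to the right and rows downward; lengths in m; the calibration is good to about 2 mm. A picture is of the moment at which its call begins. There is no depth.
- robot.hand_in(): hands the job in, once; it reports no verdict.
Trained networks look in a picture, given as the dict that the camera call returned (one of the last four; its "shot" number tells which), for a name from the list of things; names that differ only in an ending like _2 or _b are one class to them, and where a whole thing is asked for, a point or a joint stands for the part that bears it (a point fixed in the world has none). Each returns a list of dicts, best first, with "p" (0 to 1); they miss things now and then, are a little off and sometimes report something else, mostly with a low value. They report only what shows in the picture. A call takes as long as a camera call. They do not tell look-alikes from the thing itself.
- robot.regions_of(picture, name): "pixels" (384x512 bool, what is visible of it) and "bbox" ([left, top, right, bottom] in pixels, round what is visible of it).
The state is a dict: "time": time; "q": joint angles; "joint_velocities": joint speeds; "joint_torque": joint torques, N m; "position": TCP position; "tool_rot": TCP orientation; "ft_force": force on the tool from outside, world axes, zero at the start; "moment": the same for the moment, N m; "grip_width": finger opening in m.
Only numpy, scipy, OpenCV 4.12 (cv2) and the standard library are available. Lean on these libraries where they do the work, as an engineer would, in place of code of your own. Each camera call takes 0.05 s, during which the arm holds its last target.

### The job

Open the canister of wooden dowels, the one with the yellow lid: pinch its two black spring buttons together to free the catch, lift the lid off, and set it down gently, right way up, in the middle of the cork mat. Leave the blue lid on the other canister.

Things in the scene. Friction and masses are not known exactly. Their poses are not given: they have to be found in the camera images.
- yellow_lid: Lid to take off: yellow cap 74 (x) x 44 (y) x 24 mm, z up. Tongues hang 12 mm below it into the canister; origin: centre of their underside (the lid stands on them), 36 mm above the table at the start. On each long side (+y, -y) a black ribbed spring button, 26 mm wide, 16 high, centre z = 24 mm; faces 61 mm apart, 47 pinched. Lifts straight up only with both pinched over about 4 mm. 0.1 kg.
- yellow_lid_left (a joint): Inward travel of the button on the yellow lid's +y side: 0 released, 0.007 m fully pressed. A spring pushes it out, 2 N at 0 and 5.5 N fully pressed.
- yellow_lid_right (a joint): Inward travel of the button on the yellow lid's -y side: the same values and spring.
- dowel_canister: The yellow lid's canister: clear plastic box with a white rim and wooden dowels in it, 72 (x) x 42 (y) x 48 mm high, on a grey foot 100 x 46 x 4 mm screwed to the table. Origin: centre of its underside, at table height; its axes are those of the shut lid. The lid's catch noses sit under its rim.
- cork_mat: Square brown cork mat, 130 by 130 by 10 mm, lying fixed on the table. Origin: centre of its underside, at table height; its top is 10 mm higher.
- blue_lid: The lid of the other canister (which holds steel pins): the same in every size but blue. It is to stay where it is.
Not all that is in view belongs to the job. Several things have the shape of the yellow_lid; the one meant has the colours described above.

How it is judged:
By the outcome, as a careful person would: the job done as asked, in the order asked, and still so for the second after the job is handed in, with the robot touching nothing.
It also fails if it takes over 40 s, if anything falls off the work surface, if the arm or the gripper's body presses on something with over 40 N, if the wrist force passes 120 N, or if a joint passes its speed limit or range.

## Working session

There is one attempt and no reset: what is moved stays moved. The work goes in short steps, Python scripts to look and compute and a tool call to move; the robot and the scene stay as the last step left them, time stands still between calls to the robot, and variables do not carry over. Pictures are saved under pics/ and viewed, and the job is handed in when it is done.

Besides the shell and the picture viewer there is one more tool, called after ">>>" by a JSON object that holds its "fn" and its "kwargs", one argument or row to a line. move_arm: Moves the arm, as the interface text tells. Its arguments: {"type":"object","properties":{"commands":{"type":"array","items":{"type":"array","items":{"type":"number"}}},"newtons":{"type":"number"}},"required":["commands"]}

```bash
mkdir -p pics
cat > h.py <<'E'
import numpy as np, cv2
from rig import robot
def shoot(name,tag):
    c=robot.camera(name); cv2.imwrite(f'pics/{tag}.png',c['image'][:,:,::-1]); return c
def ray(c,u,v):
    d=np.array([(u-c['cx'])/c['fx'],(v-c['cy'])/c['fy'],1.0]); return np.array(c['xyz']),np.array(c['rotation'])@d
def at_z(c,u,v,z):
    o,d=ray(c,u,v); return o+d*(z-o[2])/d[2]
def proj(c,P):
    p=(np.atleast_2d(P)-np.array(c['xyz']))@np.array(c['rotation'])
    return np.c_[c['fx']*p[:,0]/p[:,2]+c['cx'],c['fy']*p[:,1]/p[:,2]+c['cy']]
E
python3 - <<'E'
from h import *
import pickle
print(robot.get_obs())
for n in('scene','top'):
    c=shoot(n,n+'0'); pickle.dump(c,open(n+'0.pkl','wb'))
    print(n,c['xyz'],c['rotation'],c['fx'],c['cx'],c['cy'])
    for t in('yellow_lid','cork_mat','dowel_canister','blue_lid'):
        for r in robot.regions_of(c,t):print(n,t,round(r['p'],2),r['bbox'],r['pixels'].sum())
E
```

```text
{'time': 0.0, 'q': array([-1.39651828e+00,  5.28466926e-01,  1.43388585e+00, -3.87512387e-06,
        1.18137974e+00, -1.78524920e-01]), 'joint_velocities': array([ 9.20649280e-05,  4.19072140e-04,  2.95501917e-04, -9.14059511e-04,
        1.34188120e-03, -7.89159412e-04]), 'joint_torque': array([-6.63067094e-04, -4.40045571e+01, -1.76588702e+01,  6.31577242e-02,
        5.80914749e-02, -1.49076363e-04]), 'position': array([ 0.21585042, -0.58583264,  0.24657634]), 'tool_rot': array([ 0.69613344,  0.12484578, -0.69613276,  0.12333267]), 'ft_force': array([-1.08125712, -0.12901133, -0.73647066]), 'moment': array([0.0178375 , 0.04835339, 0.02123902]), 'grip_width': 0.08730573444464408}
scene [0.12027316 0.59228218 0.58509325] [-0.26847044  0.85914182 -0.41829083  0.12178562] 363.80238460950466 248.2188893737702 189.18796172757416
scene yellow_lid 0.87 [283.5, 190.0, 313.3, 220.7] 677
scene yellow_lid 0.78 [192.1, 228.1, 219.6, 265.0] 865
scene yellow_lid 0.59 [152.0, 186.9, 181.7, 215.6] 666
scene cork_mat 0.6 [237.4, 154.6, 299.9, 192.7] 1384
scene dowel_canister 0.6 [150.9, 207.5, 190.0, 236.0] 575
scene blue_lid 0.79 [206.3, 162.5, 236.2, 189.2] 536
top [0.3943475  0.03590294 0.90464508] [ 0.70900277 -0.70214661  0.04580771 -0.04697724] 394.615201297777 253.91696865502425 185.9411616199914
top yellow_lid 0.96 [261.5, 225.4, 295.6, 263.7] 822
top yellow_lid 0.81 [159.2, 181.9, 197.0, 215.9] 773
top yellow_lid 0.8 [171.6, 117.1, 205.6, 153.5] 832
top cork_mat 0.6 [293.8, 150.5, 348.7, 210.0] 3088
top dowel_canister 0.72 [244.8, 134.1, 273.3, 173.6] 830
top dowel_canister 0.6 [176.9, 124.0, 208.1, 166.1] 273
top blue_lid 0.62 [241.9, 133.8, 273.9, 173.2] 837
top blue_lid 0.23 [174.1, 116.2, 203.5, 154.8] 762
```

```bash
sed -i "s/np.array(c\['rotation'\])/R.from_quat(c['rotation']).as_matrix()/; 1a from scipy.spatial.transform import Rotation as R" h.py; cat h.py
python3 - <<'E'
import cv2
for n in('scene','top'):
    a=cv2.imread(f'pics/{n}0.png'); cv2.imwrite(f'pics/{n}0b.png',cv2.resize(a,(768,576),interpolation=cv2.INTER_CUBIC))
E
```

```text
import numpy as np, cv2
from scipy.spatial.transform import Rotation as R
from rig import robot
def shoot(name,tag):
    c=robot.camera(name); cv2.imwrite(f'pics/{tag}.png',c['image'][:,:,::-1]); return c
def ray(c,u,v):
    d=np.array([(u-c['cx'])/c['fx'],(v-c['cy'])/c['fy'],1.0]); return np.array(c['xyz']),R.from_quat(c['rotation']).as_matrix()@d
def at_z(c,u,v,z):
    o,d=ray(c,u,v); return o+d*(z-o[2])/d[2]
def proj(c,P):
    p=(np.atleast_2d(P)-np.array(c['xyz']))@R.from_quat(c['rotation']).as_matrix()
    return np.c_[c['fx']*p[:,0]/p[:,2]+c['cx'],c['fy']*p[:,1]/p[:,2]+c['cy']]
```

View pics/scene0b.png

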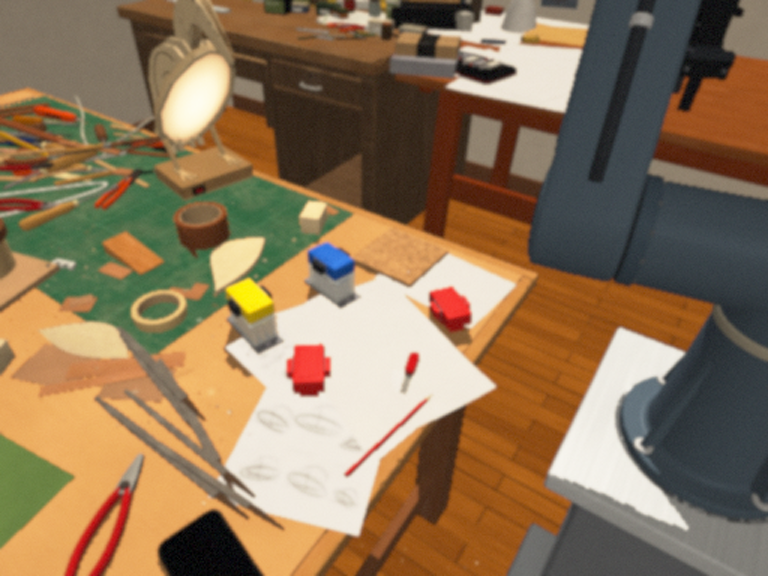

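View pics/top0b.png

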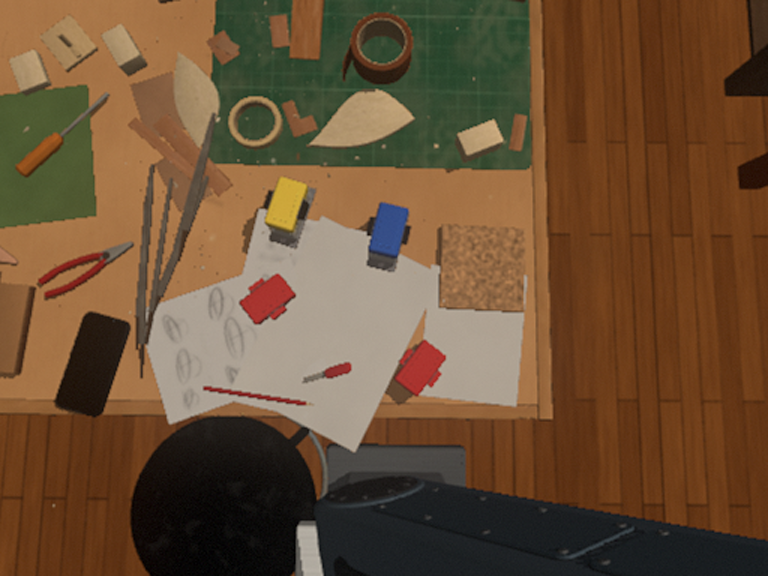

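```bash
cat > fit.py <<'E'
from h import *
from scipy.optimize import minimize
def mask(c,kind,roi=None):
    h=cv2.cvtColor(c['image'],cv2.COLOR_RGB2HSV)
    lo,hi=dict(yellow=((22,130,90),(35,255,255)),blue=((105,130,60),(125,255,255)))[kind]
    m=cv2.inRange(h,lo,hi)
    n,l,s,_=cv2.connectedComponentsWithStats(m)
    k=1+np.argmax(s[1:,4]); return (l==k).astype(np.uint8),s[k]
def box(x,y,yaw,z0,dx,dy,dz):
    p=np.array([[a*dx/2,b*dy/2,e*dz] for a in(-1,1) for b in(-1,1) for e in(0,1)])
    return R.from_euler('z',yaw).apply(p)+[x,y,z0]
def sil(c,P,S=4):
    u=proj(c,P); hull=cv2.convexHull(u.astype(np.float32))[:,0]
    m=np.zeros((384*S,512*S),np.uint8); cv2.fillConvexPoly(m,np.round((hull+0.5)*S-0.5).astype(np.int32),1)
    return cv2.resize(m.astype(np.float32),(512,384),interpolation=cv2.INTER_AREA)
def fit(views,x0,z0,dims):
    def cost(p):
        return sum(np.abs(sil(c,box(p[0],p[1],p[2],z0,*dims))-m).sum() for c,m in views)
    best=None
    for dy in np.radians([-30,-15,0,15,30]):
        s=np.array(x0)+[0,0,dy]
        r=minimize(cost,s,method='Nelder-Mead',options=dict(initial_simplex=[s,s+[.01,0,0],s+[0,.01,0],s+[0,0,.1]],xatol=1e-5,fatol=.05))
        if best is None or r.fun<best.fun: best=r
    return best
E
python3 - <<'E'
from fit import *
import pickle
C={n:pickle.load(open(n+'0.pkl','rb')) for n in('scene','top')}
for k in('yellow','blue'):
    ms={n:mask(C[n],k) for n in C}
    print(k,[(n,m[1]) for n,m in ms.items()])
    s=ms['top'][1]; g=at_z(C['top'],s[0]+s[2]/2,s[1]+s[3]/2,.07)
    for vs in(('top',),('scene',),('top','scene')):
        r=fit([(C[n],ms[n][0]) for n in vs],[g[0],g[1],0],.048,(.074,.044,.024))
        print(vs,r.x[:2].round(4),np.degrees(r.x[2]).round(1),r.fun)
c=C['top']
# cork corners
for u,v in [(440,225),(524,226),(524,311),(439,309)]: print(at_z(c,u/1.5,v/1.5,.01).round(4))
E
```

```text
yellow [('scene', array([150, 185,  32,  31, 599], dtype=int32)), ('top', array([177, 118,  28,  37, 636], dtype=int32))]
('top',) [0.6149 0.1778] -13.5 155.375
('scene',) [0.6174 0.1758] -19.9 85.5625
('top', 'scene') [0.616  0.1768] -19.5 251.375
blue [('scene', array([206, 163,  29,  23, 377], dtype=int32)), ('top', array([246, 136,  26,  35, 596], dtype=int32))]
('top',) [0.577  0.0282] -11.3 140.4375
('scene',) [0.5826 0.0239] -26.3 172.25
('top', 'scene') [0.5807 0.0279] -12.5 346.125
[ 0.5973 -0.0524  0.01  ]
[ 0.5969 -0.182   0.01  ]
[ 0.4656 -0.1791  0.01  ]
[ 0.4674 -0.0505  0.01  ]
```

Run:
```python
from fit import *
import pickle
C={n:pickle.load(open(n+'0.pkl','rb')) for n in('scene','top')}
def edges(img,c,P,off,S,col):
    u=((proj(c,P)-off+0.5)*S).astype(int)
    for i in range(8):
        for j in range(i+1,8):
            if bin(i^j).count('1')==1: cv2.line(img,tuple(map(int,u[i])),tuple(map(int,u[j])),col,1)
rows=[]
for n,off in(('top',(160,105)),('scene',(135,175))):
    c=C[n];S=7
    cr=c['image'][off[1]:off[1]+60,off[0]:off[0]+55,::-1]
    a=cv2.resize(cr,None,fx=S,fy=S,interpolation=cv2.INTER_NEAREST); b=a.copy()
    for yw,col in((-13.5,(0,0,255)),(-19.5,(255,0,255))):
        edges(b,c,box(.616,.1768,np.radians(yw),.048,.074,.044,.024),np.array(off),S,col)
    edges(b,c,box(.616,.1768,np.radians(-13.5),.0,.1,.046,.004),np.array(off),S,(0,255,0))
    rows.append(np.hstack([a,b]))
cv2.imwrite('pics/z1.png',cv2.resize(np.vstack(rows),None,fx=.7,fy=.7)[:600])
```

```text
(no output)
```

View pics/z1.png

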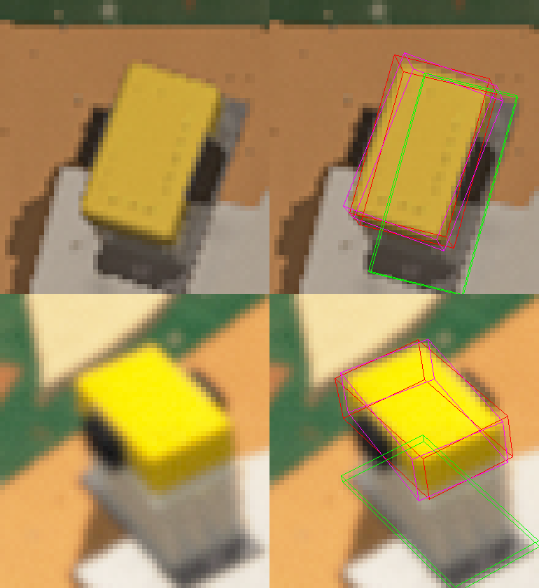

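```bash
cat >> fit.py <<'E'
def box(x,y,yaw,z0,dx,dy,dz,bev=.003):
    p=[]
    for a in(-1,1):
        for b in(-1,1):
            p+=[[a*dx/2,b*dy/2,bev],[a*dx/2,b*dy/2,dz-bev],[a*(dx/2-bev),b*(dy/2-bev),dz],[a*(dx/2-bev),b*(dy/2-bev),0]]
    return R.from_euler('z',yaw).apply(np.array(p))+[x,y,z0]
E
python3 - <<'E'
from fit import *
import pickle
C={n:pickle.load(open(n+'0.pkl','rb')) for n in('scene','top')}
k='yellow'
ms={n:mask(C[n],k) for n in C}
m=ms['top'][0]; print(cv2.minAreaRect(np.argwhere(m)[:,::-1].astype(np.float32)))
for sc in(0,-.002,-.004):
  for vs in(('top',),('scene',),('top','scene')):
    r=fit([(C[n],ms[n][0]) for n in vs],[.616,.177,-.25],.048,(.074+sc,.044+sc,.024))
    print(sc,vs,r.x[:2].round(4),np.degrees(r.x[2]).round(1),r.fun)
c=C['top']
q=[(135,63),(218,88),(178,243),(83,212)]
P=np.array([at_z(c,160+u/4.9-.5,105+v/4.9-.5,.071) for u,v in q]); print(P.round(4),P.mean(0))
for a,b in((0,3),(1,2),(0,1),(3,2)):
    d=P[a]-P[b]; print(np.hypot(*d[:2]),np.degrees(np.arctan2(d[1],d[0])))
E
```

```text
((190.45001220703125, 135.65000915527344), (20.871028900146484, 33.203914642333984), 18.43494987487793)
0 ('top',) [0.6153 0.1773] -15.9 123.4375
0 ('scene',) [0.6172 0.175 ] -18.1 55.3125
0 ('top', 'scene') [0.6161 0.1763] -18.1 190.5625
-0.002 ('top',) [0.6153 0.1782] -16.9 76.6875
-0.002 ('scene',) [0.6168 0.1749] -18.1 51.9375
-0.002 ('top', 'scene') [0.6159 0.1766] -16.9 155.8125
-0.004 ('top',) [0.6157 0.1783] -17.3 49.0
-0.004 ('scene',) [0.6178 0.1744] -18.7 62.4375
-0.004 ('top', 'scene') [0.6158 0.1777] -16.7 139.375
[[0.6539 0.1852 0.071 ]
 [0.6428 0.1479 0.071 ]
 [0.5724 0.1636 0.071 ]
 [0.586  0.2059 0.071 ]] [0.61378441 0.17564679 0.071     ]
0.07106982113505508 -16.97318897188188
0.07211674294554006 -12.603555302887827
0.03887823381225406 73.384676422859
0.04437607441542341 72.2592446571701
```

```bash
cat > plan.py <<'E'
from h import *
def plan(p,yawy):  # target TCP pos, direction of tool y (deg); prints shift mm, turn options
    o=robot.get_obs(); r=R.from_quat(o['tool_rot']); M=r.as_matrix()
    print('t',round(o['time'],2),'pos',o['position'].round(4),'x',M[:,0].round(3),'y',M[:,1].round(3),'q',o['q'].round(3),'w',round(o['grip_width'],4))
    print('shift mm',(M.T@(np.array(p)-o['position'])*1000).round(1))
    cur=np.degrees(np.arctan2(M[1,1],M[0,1])); d=-(yawy-cur)  # tool x down: positive turn is clockwise from above
    print('ydir',cur.round(1),'turn',[round((d+k+360)%180-180*(k>0),1) for k in(0,1)], 'force',o['ft_force'].round(1))
E
python3 -c "
from plan import *
plan([.616,.177,.20],73)"
```

```text
t 0.5 pos [ 0.216  -0.5864  0.2475] x [-0.  0. -1.] y [ 0.346 -0.938 -0.   ] q [-1.396  0.528  1.433  0.     1.181 -0.179] w 0.0871
shift mm [  47.6 -578.2 -639.2]
ydir -69.8 turn [np.float64(37.2), np.float64(-141.8)] force [ 0.5 -0.1 -1.4]
```

>>> {"fn": "move_arm", "kwargs": {
  "commands": [
    [-1, 0, -578, -639, -142],
    [-1, 0, -578, -639, -142],
    [-1, 0, -578, -639, -142],
    [-1, 0, -578, -639, -142],
    [-1, 0, -578, -639, -142],
    [-1, 0, -578, -639, -142],
    [-1, 0, -578, -639, -142],
    [-1, 0, -578, -639, -142]
  ]
}}

```text
time: 1.17
position: [0.3713, -0.2895, 0.2479]
tool_rot: [0.55, 0.444, -0.55, 0.444]
ft_force: [0.9, 1.2, -1.1]
grip_width: 0.0871
```

```bash
python3 -c "
from plan import *
plan([.616,.177,.20],73)"
```

```text
t 1.17 pos [ 0.3713 -0.2895  0.2479] x [ 0.001 -0.001 -1.   ] y [ 0.978 -0.211  0.001] q [-0.9    0.32   1.808  0.     1.013 -0.688] w 0.0871
shift mm [  47.7  140.8 -507.6]
ydir -12.2 turn [np.float64(94.8), np.float64(-84.2)] force [ 0.9  1.2 -1.1]
```

>>> {"fn": "move_arm", "kwargs": {
  "commands": [
    [-1, 0, 141, -508, -85],
    [-1, 0, 141, -508, -85],
    [-1, 0, 141, -508, -85],
    [-1, 0, 141, -508, -85],
    [-1, 0, 141, -508, -85],
    [-1, 0, 141, -508, -85],
    [-1, 0, 141, -508, -85],
    [-1, 0, 141, -508, -85]
  ]
}}

```text
time: 1.83
position: [0.5279, 0.0052, 0.2479]
tool_rot: [0.27, 0.653, -0.27, 0.654]
ft_force: [0.6, -0.1, 0.6]
grip_width: 0.087
```

```bash
python3 -c "
from plan import *
plan([.616,.177,.14],73)"
```

```text
t 1.83 pos [0.5279 0.0052 0.2479] x [ 0.001 -0.    -1.   ] y [0.705 0.709 0.   ] q [-0.202  0.397  1.675 -0.     1.069 -0.99 ] w 0.087
shift mm [107.9 183.9 -58.7]
ydir 45.2 turn [np.float64(152.2), np.float64(-26.8)] force [ 0.6 -0.1  0.6]
```

>>> {"fn": "move_arm", "kwargs": {
  "commands": [
    [-1, 100, 184, -59, -28],
    [-1, 100, 184, -59, -28],
    [-1, 100, 184, -59, -28],
    [-1, 100, 184, -59, -28],
    [-1, 100, 184, -59, -28],
    [-1, 100, 184, -59, -28],
    [-1, 100, 184, -59, -28],
    [-1, 100, 184, -59, -28]
  ]
}}

```text
time: 2.5
position: [0.6157, 0.1746, 0.1472]
tool_rot: [0.105, 0.7, -0.106, 0.699]
ft_force: [0.3, 0.0, -0.1]
grip_width: 0.0872
```

```bash
python3 -c "
from plan import *
plan([.616,.177,.14],73)
import pickle
for n in('scene','top'):
    c=shoot(n,n+'1'); pickle.dump(c,open(n+'1.pkl','wb'))
    o={'top':(150,90),'scene':(120,140)}[n]
    cv2.imwrite(f'pics/{n}1c.png',cv2.resize(c['image'][o[1]:o[1]+100,o[0]:o[0]+100,::-1],None,fx=5,fy=5,interpolation=cv2.INTER_NEAREST))
"
```

```text
t 2.5 pos [0.6157 0.1746 0.1472] x [-0.001 -0.001 -1.   ] y [ 0.294  0.956 -0.001] q [ 1.020e-01  6.670e-01  1.478e+00 -1.000e-03  9.980e-01 -1.169e+00] w 0.0872
shift mm [ 7.2  2.4 -0.4]
ydir 72.9 turn [np.float64(179.9), np.float64(-179.1)] force [ 0.3  0.  -0.1]
```

View pics/scene1c.png

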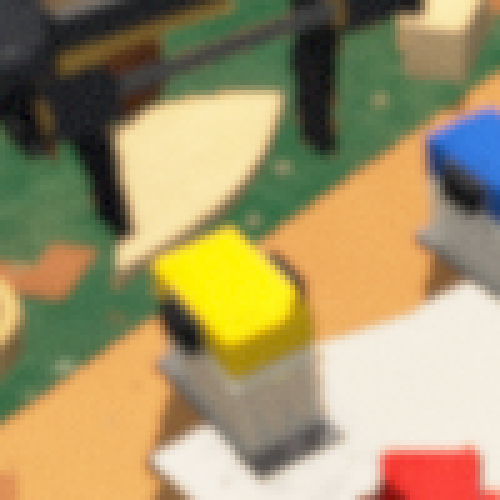

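View pics/top1c.png

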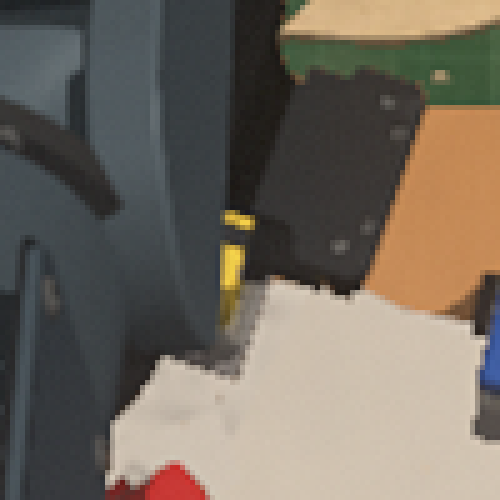

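```bash
python3 -c "
from plan import *
import pickle
c=pickle.load(open('scene1.pkl','rb'))
o=robot.get_obs();M=R.from_quat(o['tool_rot']).as_matrix()
for s in(-1,1):
  for w in (-9.5,9.5): 
    print(proj(c,o['position']+M@[.025,s*.0435,w/1000]), proj(c,o['position']+M@[.025,s*.0585,w/1000]))
"
```

```text
[[183.49163035 170.85501381]] [[189.44499022 168.45072819]]
[[179.0669492  166.86551283]] [[184.97599203 164.53207884]]
[[146.63112001 185.74126237]] [[139.84252548 188.48286047]]
[[142.51600981 181.29918798]] [[135.79102704 183.95483017]]
```

>>> {"fn": "move_arm", "kwargs": {
  "commands": [
    [-1, 10, 1, 0, 0],
    [-1, 35, 2, 0, 0],
    [-1, 55, 2, 0, 0],
    [-1, 70, 2, 0, 0],
    [-1, 78, 2, 0, 0],
    [-1, 81, 2, 0, 0],
    [-1, 81, 2, 0, 0],
    [-1, 81, 2, 0, 0]
  ],
  "newtons": 15
}}

```text
time: 3.27
position: [0.6174, 0.1761, 0.0674]
tool_rot: [0.106, 0.699, -0.106, 0.7]
ft_force: [-0.6, 0.1, 0.1]
grip_width: 0.0869
```

```bash
python3 -c "
from plan import *
plan([.616,.177,.066],73)
for n in('scene',):
    c=shoot(n,n+'2')
    o={'top':(150,90),'scene':(120,140)}[n]
    cv2.imwrite(f'pics/{n}2c.png',cv2.resize(c['image'][o[1]:o[1]+100,o[0]:o[0]+100,::-1],None,fx=5,fy=5,interpolation=cv2.INTER_NEAREST))
"
```

```text
t 3.27 pos [0.6174 0.1761 0.0674] x [ 0.002  0.    -1.   ] y [0.296 0.955 0.001] q [ 0.104  0.78   1.513 -0.     0.847 -1.166] w 0.0869
shift mm [ 1.4  0.4 -1.6]
ydir 72.8 turn [np.float64(179.8), np.float64(-179.2)] force [-0.6  0.1  0.1]
```

View pics/scene2c.png

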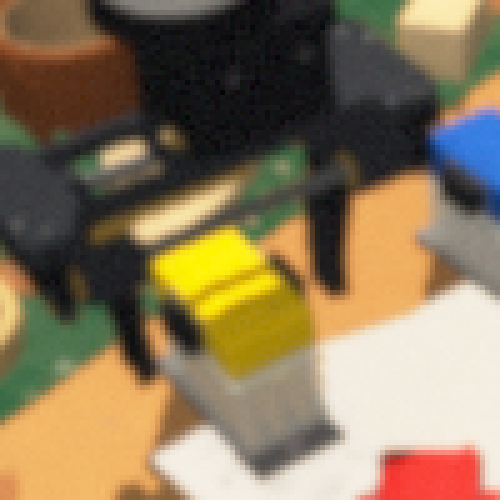

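>>> {"fn": "move_arm", "kwargs": {
  "commands": [
    [0, 1, 0, 0, 0],
    [0.2, 1, 0, 0, 0],
    [0.4, 1, 0, 0, 0],
    [1, 1, 0, 0, 0],
    [1, 1, 0, 0, 0],
    [1, 1, 0, 0, 0],
    [1, 1, 0, 0, 0],
    [1, 1, 0, 0, 0]
  ],
  "newtons": 15
}}

```text
time: 3.98
position: [0.617, 0.1769, 0.066]
tool_rot: [0.106, 0.699, -0.105, 0.699]
ft_force: [-0.6, 1.3, 2.9]
grip_width: 0.0461
```

```bash
python3 -c "
from plan import *
plan([.616,.177,.066],73)
for n in('scene',):
    c=shoot(n,n+'3')
    o={'top':(150,90),'scene':(120,140)}[n]
    cv2.imwrite(f'pics/{n}3c.png',cv2.resize(c['image'][o[1]:o[1]+100,o[0]:o[0]+100,::-1],None,fx=5,fy=5,interpolation=cv2.INTER_NEAREST))
"
```

```text
t 3.98 pos [0.617  0.1769 0.066 ] x [ 0.001  0.001 -1.   ] y [0.296 0.955 0.001] q [ 1.050e-01  7.820e-01  1.513e+00  1.000e-03  8.450e-01 -1.166e+00] w 0.0461
shift mm [-0.  -0.3 -1. ]
ydir 72.8 turn [np.float64(179.8), np.float64(-179.2)] force [-0.6  1.3  2.9]
```

View pics/scene3c.png

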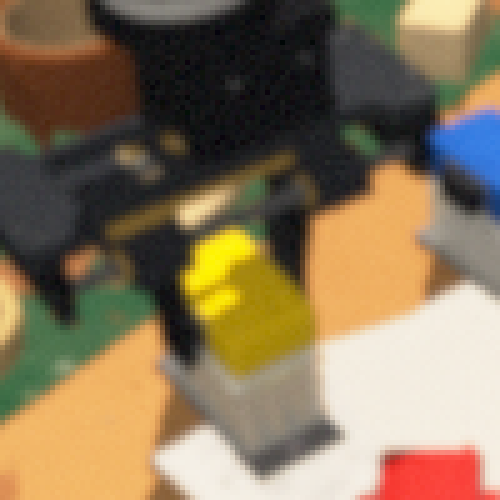

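>>> {"fn": "move_arm", "kwargs": {
  "commands": [
    [1, -1, 0, 0, 0],
    [1, -4, 0, 0, 0],
    [1, -8, 0, 0, 0],
    [1, -14, 0, 0, 0],
    [1, -20, 0, 0, 0],
    [1, -30, 0, 0, 0],
    [1, -45, 0, 0, 0],
    [1, -60, 0, 0, 0]
  ]
}}

```text
time: 4.7
position: [0.6162, 0.1758, 0.1265]
tool_rot: [0.105, 0.7, -0.106, 0.699]
ft_force: [-0.0, -0.6, -0.5]
grip_width: 0.0463
```

```bash
python3 -c "
from plan import *
plan([.5318,-.116,.14],73)
c=shoot('top','top4')
for r in robot.regions_of(c,'cork_mat'):
    if r['p']>.3:
        m=r['pixels'].astype(np.uint8); q=cv2.boxPoints(cv2.minAreaRect(np.argwhere(m)[:,::-1].astype(np.float32)))
        P=np.array([at_z(c,u,v,.01) for u,v in q]);print(r['p'],P.round(4),P.mean(0))
for n in('scene',):
    c=shoot(n,n+'4')
    o={'top':(150,90),'scene':(120,140)}[n]
    for r in robot.regions_of(c,'cork_mat'):
      if r['p']>.3:
        m=r['pixels'].astype(np.uint8); h=cv2.convexHull(np.argwhere(m)[:,::-1].astype(np.int32)); q=cv2.approxPolyDP(h,5,True)[:,0]
        print(r['p'],[at_z(c,u,v,.01).round(4) for u,v in q])
    cv2.imwrite(f'pics/{n}4c.png',cv2.resize(c['image'][100:240,100:320,::-1],None,fx=3,fy=3,interpolation=cv2.INTER_NEAREST))
"
```

```text
t 4.7 pos [0.6162 0.1758 0.1265] x [-0.001 -0.001 -1.   ] y [ 0.296  0.955 -0.001] q [ 1.040e-01  6.960e-01  1.488e+00 -1.000e-03  9.590e-01 -1.166e+00] w 0.0463
shift mm [ -13.1 -303.8    5.6]
ydir 72.8 turn [np.float64(179.8), np.float64(-179.2)] force [-0.  -0.6 -0.5]
0.81 [[ 0.4675 -0.0466  0.01  ]
 [ 0.6017 -0.0525  0.01  ]
 [ 0.5973 -0.1843  0.01  ]
 [ 0.4633 -0.1759  0.01  ]] [ 0.5324402  -0.11484665  0.01      ]
0.63 [array([ 0.4635, -0.1709,  0.01  ]), array([ 0.4649, -0.0451,  0.01  ]), array([ 0.5885, -0.0471,  0.01  ]), array([ 0.5879, -0.1755,  0.01  ])]
```

View pics/scene4c.png

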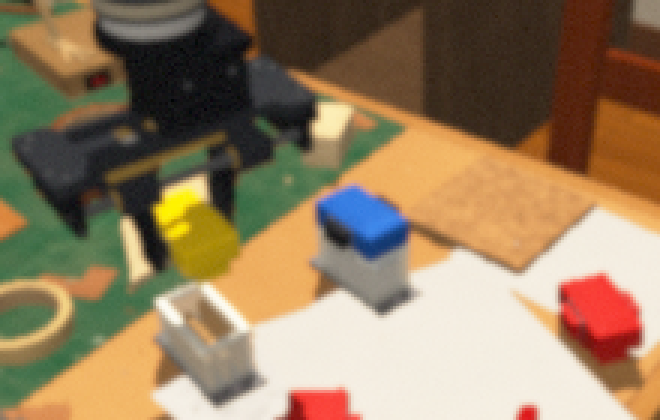

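View pics/top4.png

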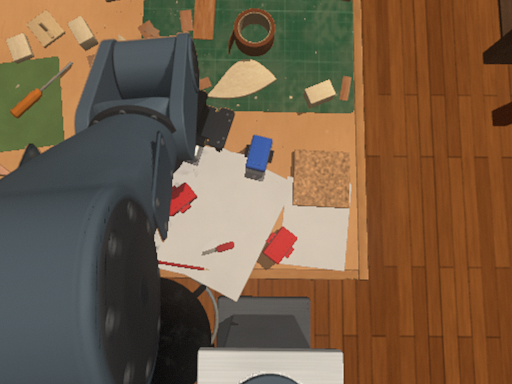

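>>> {"fn": "move_arm", "kwargs": {
  "commands": [
    [1, -20, -10, 0, 0],
    [1, -30, -35, 0, 0],
    [1, -30, -65, 1, 0],
    [1, -30, -100, 1, 0],
    [1, -30, -135, 2, 0],
    [1, -30, -170, 2, 0],
    [1, -30, -205, 3, 0],
    [1, -30, -240, 3, 0]
  ]
}}

```text
time: 5.57
position: [0.5473, -0.055, 0.1547]
tool_rot: [0.106, 0.7, -0.106, 0.698]
ft_force: [-0.2, -0.5, -0.2]
grip_width: 0.0463
```

>>> {"fn": "move_arm", "kwargs": {
  "commands": [
    [1, 0, -25, 0, 0],
    [1, 0, -45, 0, 0],
    [1, 0, -56, 0, 0],
    [1, 0, -61, 0, 0],
    [1, 0, -61, 0, 0],
    [1, 0, -61, 0, 0],
    [1, 0, -61, 0, 0]
  ]
}}

```text
time: 6.15
position: [0.5308, -0.1107, 0.1554]
tool_rot: [0.105, 0.699, -0.105, 0.699]
ft_force: [0.0, -0.3, -0.8]
grip_width: 0.0468
```

```bash
python3 -c "
from plan import *
plan([.53,-.113,.06],73)
c=shoot('scene','scene5')
cv2.imwrite('pics/scene5c.png',cv2.resize(c['image'][100:240,150:350,::-1],None,fx=3,fy=3,interpolation=cv2.INTER_NEAREST))
"
```

```text
t 6.15 pos [ 0.5308 -0.1107  0.1554] x [-0.     0.001 -1.   ] y [0.294 0.956 0.   ] q [-0.412  0.547  1.727  0.     0.868 -1.684] w 0.0468
shift mm [95.4 -2.5 -0. ]
ydir 72.9 turn [np.float64(179.9), np.float64(-179.1)] force [ 0.  -0.3 -0.8]
```

View pics/scene5c.png

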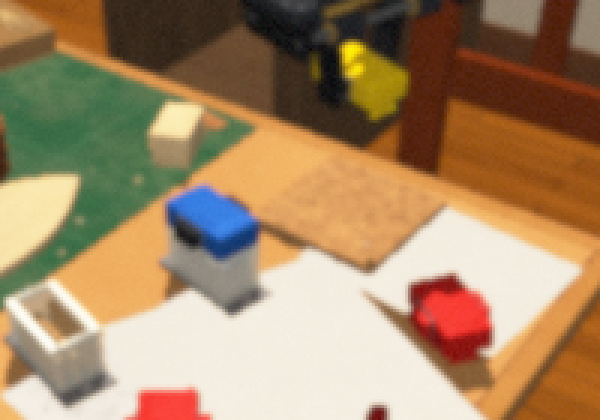

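>>> {"fn": "move_arm", "kwargs": {
  "commands": [
    [1, 15, -2, 0, 0],
    [1, 40, -2, 0, 0],
    [1, 65, -2, 0, 0],
    [1, 85, -2, 0, 0],
    [1, 97, -2, 0, 0],
    [1, 102, -2, 0, 0],
    [1, 105, -2, 0, 0],
    [1, 105, -2, 0, 0]
  ]
}}

```text
time: 6.87
position: [0.5303, -0.1133, 0.0504]
tool_rot: [0.105, 0.699, -0.105, 0.699]
ft_force: [0.4, 0.2, -1.1]
grip_width: 0.0461
```

```bash
python3 -c "
from plan import *
plan([.53,-.113,.04],73)
c=shoot('scene','scene6')
cv2.imwrite('pics/scene6c.png',cv2.resize(c['image'][120:220,200:330,::-1],None,fx=4,fy=4,interpolation=cv2.INTER_NEAREST))
"
```

```text
t 6.87 pos [ 0.5303 -0.1133  0.0504] x [-0.  0. -1.] y [0.295 0.956 0.   ] q [-0.417  0.726  1.781  0.     0.635 -1.688] w 0.0461
shift mm [10.4  0.2 -0.4]
ydir 72.9 turn [np.float64(179.9), np.float64(-179.1)] force [ 0.4  0.2 -1.1]
```

View pics/scene6c.png

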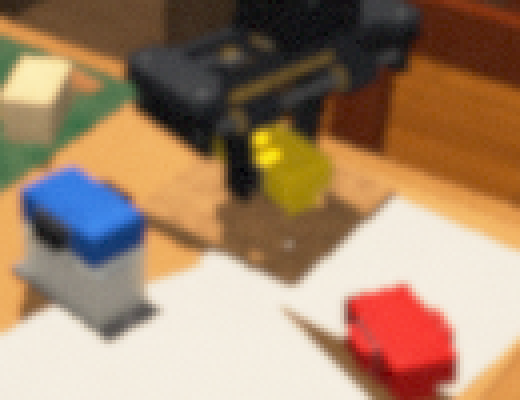

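>>> {"fn": "move_arm", "kwargs": {
  "commands": [
    [1, 3, 0, 0, 0],
    [1, 5, 0, 0, 0],
    [1, 7, 0, 0, 0],
    [1, 8, 0, 0, 0],
    [1, 8.5, 0, 0, 0],
    [1, 8.5, 0, 0, 0],
    [1, 8.5, 0, 0, 0]
  ]
}}

```text
time: 7.5
position: [0.5301, -0.1139, 0.0421]
tool_rot: [0.106, 0.699, -0.106, 0.699]
ft_force: [0.3, -0.5, -0.5]
grip_width: 0.0464
```

>>> {"fn": "move_arm", "kwargs": {
  "commands": [
    [1, 0.5, 0, 0, 0],
    [1, 1, 0, 0, 0],
    [1, 1, 0, 0, 0],
    [1, 1, 0, 0, 0]
  ]
}}

```text
time: 7.83
position: [0.5301, -0.1138, 0.041]
tool_rot: [0.106, 0.699, -0.106, 0.699]
ft_force: [-0.2, 0.6, -1.0]
grip_width: 0.0463
```

>>> {"fn": "move_arm", "kwargs": {
  "commands": [
    [1, 0.5, 0, 0, 0],
    [1, 1, 0, 0, 0],
    [1, 1, 0, 0, 0],
    [1, 1, 0, 0, 0]
  ]
}}

```text
time: 8.17
position: [0.5301, -0.1138, 0.04]
tool_rot: [0.106, 0.699, -0.106, 0.699]
ft_force: [0.7, -0.3, -0.8]
grip_width: 0.0462
```

>>> {"fn": "move_arm", "kwargs": {
  "commands": [
    [1, 0.5, 0, 0, 0],
    [1, 0.5, 0, 0, 0],
    [1, 0.5, 0, 0, 0]
  ]
}}

```text
time: 8.42
position: [0.5301, -0.1138, 0.0399]
tool_rot: [0.106, 0.699, -0.106, 0.699]
ft_force: [-0.4, -0.5, 3.5]
grip_width: 0.0466
```

>>> {"fn": "move_arm", "kwargs": {
  "commands": [
    [-0.05, 0, 0, 0, 0],
    [-0.15, 0, 0, 0, 0],
    [-0.25, 0, 0, 0, 0],
    [-0.4, 0, 0, 0, 0],
    [-0.6, 0, 0, 0, 0],
    [-0.8, 0, 0, 0, 0],
    [-1, 0, 0, 0, 0],
    [-1, 0, 0, 0, 0]
  ]
}}

```text
time: 9.08
position: [0.5301, -0.1138, 0.0392]
tool_rot: [0.106, 0.699, -0.106, 0.699]
ft_force: [-0.2, -0.5, 0.3]
grip_width: 0.0801
```

```bash
python3 -c "
from plan import *
plan([.53,-.113,.04],73)
c=shoot('scene','scene7')
cv2.imwrite('pics/scene7c.png',cv2.resize(c['image'][120:220,200:330,::-1],None,fx=4,fy=4,interpolation=cv2.INTER_NEAREST))
"
```

```text
t 9.08 pos [ 0.5301 -0.1138  0.0392] x [-0.  0. -1.] y [0.296 0.955 0.   ] q [-0.418  0.746  1.784  0.     0.612 -1.688] w 0.0801
shift mm [-0.8  0.7 -0.3]
ydir 72.8 turn [np.float64(179.8), np.float64(-179.2)] force [-0.2 -0.5  0.3]
```

View pics/scene7c.png

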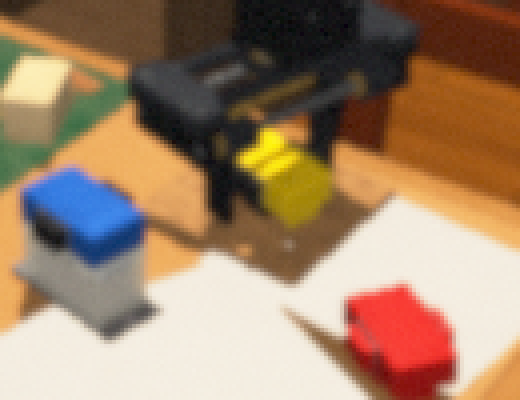

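The gripper is open and the lid is standing on the mat. Next I retreat straight up.

>>> {"fn": "move_arm", "kwargs": {
  "commands": [
    [-1, 0, 0, 0, 0],
    [-1, -8, 0, 0, 0],
    [-1, -20, 0, 0, 0],
    [-1, -45, 0, 0, 0],
    [-1, -75, 0, 0, 0],
    [-1, -110, 0, 0, 0],
    [-1, -145, 0, 0, 0],
    [-1, -180, 0, 0, 0]
  ]
}}

```text
time: 9.8
position: [0.5295, -0.1136, 0.2216]
tool_rot: [0.106, 0.699, -0.106, 0.699]
ft_force: [1.3, 0.2, -0.4]
grip_width: 0.0872
```

>>> {"fn": "move_arm", "kwargs": {
  "commands": [
    [-1, 0, 30, 0, 0],
    [-1, 0, 65, 0, 0],
    [-1, 0, 100, 0, 0],
    [-1, 0, 140, 0, 0],
    [-1, 0, 175, 0, 0],
    [-1, 0, 205, 0, 0],
    [-1, 0, 220, 0, 0],
    [-1, 0, 220, 0, 0]
  ]
}}

```text
time: 10.47
position: [0.5955, 0.0993, 0.2199]
tool_rot: [0.105, 0.699, -0.104, 0.7]
ft_force: [0.5, -0.8, -0.4]
grip_width: 0.0868
```

```bash
python3 -c "
from fit import *
C={n:shoot(n,n+'8') for n in('scene','top')}
print(robot.get_obs()['position'])
a=[]
for n in C:
    o={'top':(230,120),'scene':(200,120)}[n]
    a.append(cv2.resize(C[n]['image'][o[1]:o[1]+100,o[0]:o[0]+130,::-1],None,fx=4,fy=4,interpolation=cv2.INTER_NEAREST)[:290 if n=='top' else 300,:])
cv2.imwrite('pics/8.png',np.vstack(a))
for vs in(('top',),('scene',),('top','scene')):
    r=fit([(C[n],mask(C[n],'yellow')[0]) for n in vs],[.53,-.113,-.29],.022,(.072,.042,.024)); print(vs,r.x[:2],np.degrees(r.x[2]),r.fun)
"
```

```text
[0.59464614 0.0961263  0.21959325]
('top',) [ 0.5278526  -0.11504913] -17.396081013576094 53.875
('scene',) [ 0.52906247 -0.11925871] -21.77254754838355 72.6875
('top', 'scene') [ 0.52775522 -0.11592322] -18.95028834682966 147.5625
```

View pics/8.png

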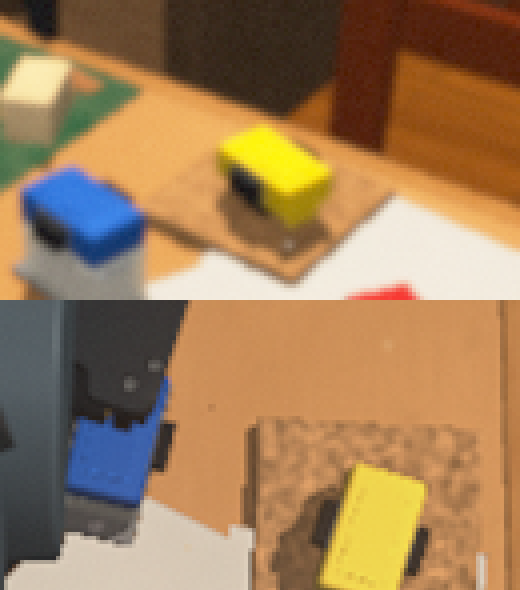

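```bash
python3 -c "
from rig import robot
robot.hand_in(); print(robot.get_obs()['time'])"
```

```text
the job is handed in; nothing more can be done
the job is handed in; nothing more can be done
```

The yellow lid is off the dowel canister and standing right way up on the cork mat. I handed the job in at about 10.6 s of robot time.

- **Opening:** I pinched both buttons until the grip measured 46 mm, which matches the 47 mm given for fully pressed. The lid then lifted straight off.
- **Placing:** I lowered it in small steps until it touched at about 3.5 N, opened the gripper, and moved the arm clear before handing in.
- **Position:** My last fit over both cameras puts the lid at about (0.528, -0.116). My mat-centre estimates were (0.532, -0.115) from the top camera and (0.526, -0.110) from the scene camera, so the lid is within about 6 mm of the middle.
- **Other canister:** The blue lid is still in place in both final pictures.
- **Disagreement:** The two cameras disagree by about 4 mm and 4° on the lid's final pose. They also differ by several millimetres on the mat centre.
- **Verdict:** The hand-in reports no verdict.

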